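# Aim the swing-arm document camera and press its shutter

## Robot

A 7-joint arm with a two-finger parallel gripper is mounted at the origin on a cart in front of the work surface, level with it; the furniture and walls round the work are solid. World frame = base frame: x ahead of the robot, y to its left, z up, the work surface at z = 0. Lengths are in m, angles in rad, forces in N, time in s.
With the tool pointing down it reaches from about 0.4 to 0.75 m from the base axis. Payload 19.5 kg.
Tool frame: the origin (TCP) lies between the finger pads; the fingertips stand 8 mm ahead of it and the grasp point (between the pads) lies 11 mm behind it; z points along the fingers, y is the line along which they close (so a half turn about z gives the same grasp; the last joint's range is limited). The gripper opens to 85 mm and grips with 20 to 120 N. Pads are 22 mm wide; open, the fingers measure 114 mm over their backs; the gripper's body (76 mm by 85 mm) begins 54 mm behind the grasp point. The pads swing forward as they close: fully open they stand 13 mm farther back than shut.
Start: joints at [-1.15, 0.707, -0.028, 1.485, 0.022, 0.951, -0.075], TCP at [0.257, 0.514, 0.239] pointing down, gripper open.
Joint ranges: [-2.71, 2.71], [-0.32, 2.16], [-1.57, 1.52], [0, 2.45], [-1.46, 4.6], [0, 2.02], [-2.83, 2.83]. Speed limits (rad/s): [1.89, 1.89, 2.57, 2.57, 3.01, 3.01, 3.01].

## Interface

Orientations are given as a unit quaternion [x, y, z, w].
In Python, from cell import ctrl, optics gives the robot as it stands.
- The arm moves only by the shell command python3 -m crank 'ROWS' [FORCE]. ROWS is text: rows parted by semicolons, each of 7 numbers parted by spaces: the shift along the tool's x, y, z in mm, then the turn, a rotation vector about the tool's x, y, z in degrees, then the finger opening in mm, from 0 to 85.4. A call has 1 to 20 rows; each row is the pose to reach, as a shift and turn from the pose commanded when the call began, along the tool's axes at that moment; what a row does not reach only later rows make up. A row lasts 1/10 s, in which the tool goes at most 50 mm and 8.59 degrees, less where a joint would pass 70% of its speed; a pose out of reach is approached as far as the arm can. A call with a gripper value outside its range is refused whole. The fingers move at their own pace and stop on an object; FORCE is the grip in N (left out, the last holds). Time passes only in rows, so rows that repeat a pose let the fingers close. It gives the time, the measured TCP pose, the force, the opening and the grip force at its end, in the units of the state.
- ctrl.sense(): the state, without advancing time (a new reading comes with each control period).
- optics.camera(name): name is "side" or "top"; returns a dict with "img" (384x512x3 uint8, red, green, blue), "vfov" (degrees; the focal length in pixels is half the picture's height over the tangent of half this angle, whatever the lens; pixels are square), "cx", "cy" (the principal point, pixels), "k1" (the pictures are not rectified: a ray, as slopes to the right and down, at radius r is drawn at 1 + k1 r^2 times it, then the intrinsics apply), "rvec" (rotation vector, rad) and "tvec" (3), from world to camera coordinates, as OpenCV has them. Camera axes: x right, y down, z forward; pixel columns grow to the right and rows downward; lengths in m; the calibration is good to about 2 mm. A picture is of the moment at which its call begins. There is no depth.
- ctrl.sign_off(): hands the job in; it is judged then, once.
The state is a dict: "time_s": time; "joint_positions": joint angles; "dq": joint speeds; "joint_torque": joint torques, N m; "tool_pos": TCP position; "eef_rot": TCP orientation; "contact_force": force on the tool from outside, world axes, zero at the start; "wrist_torque": the same for the moment, N m; "gripper_width": opening from 0.0 (shut) to 1.0 (fully open); "grasp_force": force on a finger pad.
Only numpy, scipy, OpenCV 4.12 (cv2) and the standard library are available. Lean on these libraries where they do the work, as an engineer would, in place of code of your own. Each camera call takes 0.05 s, during which the arm holds its last target. There are 200 camera calls.

## Task

With a fingertip, gently push the arm of the desk document camera sideways until the camera looks straight down on the middle of the block of sticky notes, then press the shutter button on top of the column fully down and let it go. Only push the arm: do not pinch it or touch the camera head, do not press the shutter before the camera is over the notes, leave the camera aimed there, and leave the notes and everything else on the desk where they are.

Things in the scene. Friction and masses are not known exactly. Their poses are not given: they have to be found in the camera images.
- stand: fixed document-camera stand: grey round foot (124 mm across, 16 mm high) and thin column. Origin: centre of the foot's underside, on the column's axis, which is the arm's pivot axis. Its -x axis is its front, facing roughly to the robot. The note block and the tin lie to its left and right, either way round, each about 145 mm from the axis. A bookshelf overhangs the back of the desk, 0.47 m up
- swing_arm (a joint): angle of the horizontal arm about the column's axis, rad; -2.1 to 2.1. 0: along the stand's own -x axis; positive is counter-clockwise from above (the arm's end goes to the robot's right). Light friction (about 1 N at 90 mm from the axis); it stays where it is left. Aluminium bar 12 mm wide, 84 to 98 mm above the desk; collar of 40 mm diameter at the column, top at 102 mm
- strip_left: black rubber push strip on one long side of the arm, 84 mm long, 5 mm thick, 18 mm high, 82 to 100 mm above the desk, 28 to 112 mm from the column's axis. Origin: its middle (70 mm from the axis). It is the strip on the robot's left (+y) when the arm points to the robot; pushing it towards the arm raises the joint value
- strip_right: the same strip on the arm's other long side, on the robot's right (-y) when the arm points to the robot; pushing it towards the arm lowers the joint value. The arm is 22 mm wide over both strips
- camera_head: white camera head, 44 x 40 mm and 33 mm high, hanging under the arm's outer end, centred 145 mm from the column's axis (the inner face at 123 mm). Origin: centre of the lens on its underside, 48 mm above the desk. Not to be touched.
- shutter (a joint): travel of the shutter button, m: 0 is up, 0.006 is fully down; a spring pushes it back, fully down takes 4 N
- shutter_top (a point): centre of the top face of the round shutter button (24 mm diameter, in a slightly wider round housing), on the column's axis above the arm's collar; press it straight down; about 126 mm above the desk; the housing's rim is 10 mm lower
- note_block: loose block of yellow sticky notes, 77 x 77 x 24 mm; the thing to be photographed. Origin: centre of its underside
- hinged_tin: loose closed tin box, green lid, 81 x 113 x 37 mm. Origin: centre of its underside. A bystander, not to be moved
- mouse: loose computer mouse, 104 x 66 x 37 mm. Origin: centre of its underside. A bystander, not to be moved
- parts_jar: loose jar with a black lid, 52 mm diameter, 70 mm high. Origin: centre of its underside. A bystander, not to be moved

How it is judged:
By the outcome, as a careful person would: the job done as asked, in the order asked, and still so for the second after the job is handed in, with the robot touching nothing.
It also fails if it takes over 50 s, if anything falls off the work surface, if the arm or the gripper's body presses on something with over 40 N, if the wrist force passes 120 N, or if a joint passes its speed limit or range.

## Working session

There is one attempt and no reset: what is moved stays moved. The work goes in short steps, Python scripts to look and compute and a shell command to move; the robot and the scene stay as the last step left them, time stands still between calls to the robot, and variables do not carry over. Pictures are saved under pics/ and viewed, at most 12 in all, crops included, and the job is handed in when it is done.

```bash
ls; mkdir -p pics
cat > h.py <<'E'
import numpy as np, cv2
from cell import ctrl, optics
def cal(c):
    f=c["img"].shape[0]/2/np.tan(np.radians(c["vfov"])/2)
    return f,cv2.Rodrigues(np.array(c["rvec"],float))[0],np.array(c["tvec"],float)
def ray(c,u,v):
    f,R,t=cal(c); K=np.array([[f,0,c["cx"]],[0,f,c["cy"]],[0,0,1]])
    p=cv2.undistortPoints(np.array([[[u,v]]],float),K,np.array([c["k1"],0,0,0,0.]))[0,0]
    return -R.T@t, R.T@np.array([p[0],p[1],1])
def plane(c,u,v,z):
    o,d=ray(c,u,v); return o+d*(z-o[2])/d[2]
def proj(c,P):
    f,R,t=cal(c); K=np.array([[f,0,c["cx"]],[0,f,c["cy"]],[0,0,1]])
    return cv2.projectPoints(np.array(P,float).reshape(-1,1,3),R,t,K,np.array([c["k1"],0,0,0,0.]))[0][:,0]
E
python3 - <<'E'
from h import *
s=ctrl.sense(); print(s)
a=[]
for n in("top","side"):
    c=optics.camera(n); a.append(c["img"]); print(n,{k:v for k,v in c.items() if k!="img"}, "pos",ray(c,256,192)[0])
    np.save(f"pics/{n}.npy",c["img"])
    cv2.imwrite(f"pics/{n}0.png",cv2.resize(c["img"][:,:,::-1],(800,600),interpolation=cv2.INTER_CUBIC))
E
```

```text
pics
{'time_s': 0.0, 'joint_positions': array([-1.14970385,  0.70706351, -0.02764975,  1.48500045,  0.02199646,
        0.95089543, -0.0754788 ]), 'dq': array([ 0.00149218, -0.00103265,  0.00040032,  0.00019577, -0.00022234,
        0.00117823, -0.00107543]), 'joint_torque': array([-2.21578950e-03, -8.83204722e+01,  1.23371746e+00, -2.36166608e+01,
        1.67413970e-02,  6.67241053e-03,  6.71981911e-05]), 'tool_pos': array([0.25658023, 0.51429528, 0.23884949]), 'eef_rot': array([ 2.29315235e-01,  9.73352063e-01, -5.19356242e-04, -1.17279254e-04]), 'contact_force': array([ 0.13268917,  0.05672827, -0.58144053]), 'wrist_torque': array([ 0.02977458,  0.03954822, -0.01945134]), 'grasp_force': 0.0, 'gripper_width': 1.0021580065887836}
top {'vfov': 53.6620171819003, 'cx': 261.14086489618757, 'cy': 188.30813728622942, 'k1': -0.08171570016229443, 'rvec': array([ 2.18210858, -2.20304389,  0.11997039]), 'tvec': array([1.28384325e-03, 5.31661819e-01, 1.29745947e+00])} pos [0.423926   0.03292429 1.33613987]
side {'vfov': 52.86665925148463, 'cx': 252.6510544059445, 'cy': 190.82020417230098, 'k1': 0.02176548105784097, 'rvec': array([ 0.57730939, -2.31057305,  1.61955661]), 'tvec': array([0.46556376, 0.18133317, 1.24422438])} pos [-0.08984226  1.199642    0.59204145]
```

View pics/top0.png

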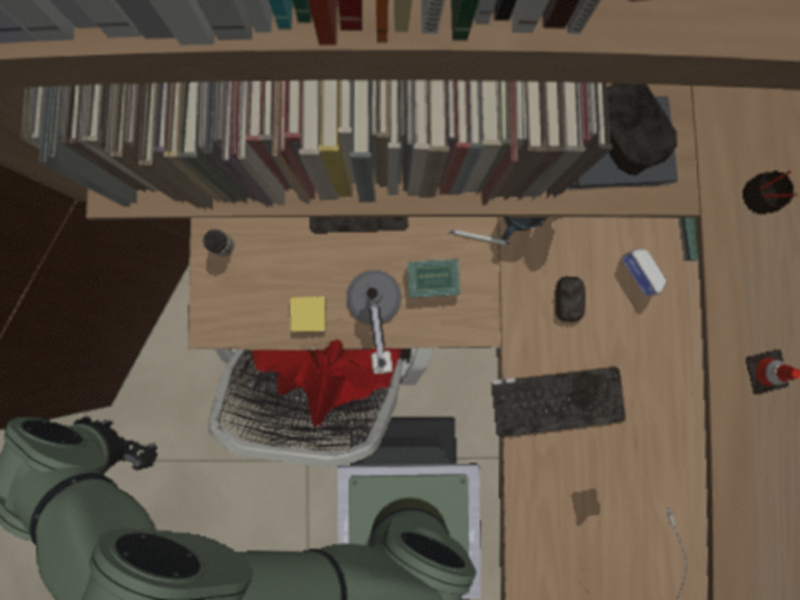

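View pics/side0.png

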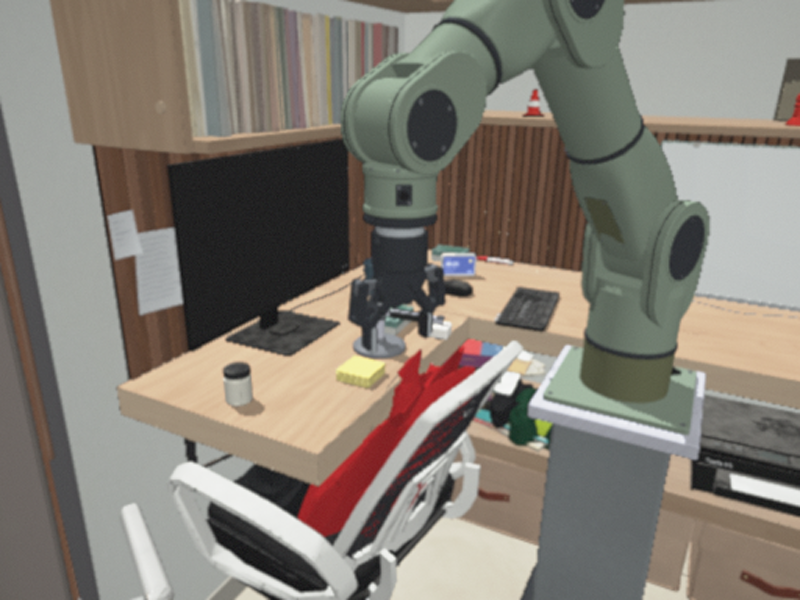

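The top view shows the stand at (372,293), its arm pointing to the robot with the white head at (381,362). The yellow notes are at (307,314) on the robot's left, with the green tin at (433,279) on the right. So I need to push strip_right towards +y.

Run:
```python
from h import *
c=optics.camera("top"); im=c["img"]; np.save("pics/top.npy",im)
hsv=cv2.cvtColor(im,cv2.COLOR_RGB2HSV)
def big(m):
    n,l,s,ce=cv2.connectedComponentsWithStats(m.astype(np.uint8)); i=1+np.argmax(s[1:,4]); return l==i,s[i],ce[i]
roi=np.zeros(im.shape[:2],bool); roi[140:250,120:320]=1
# notes
m,s,ce=big(cv2.inRange(hsv,(22,110,100),(35,255,255)).astype(bool)&roi); print("notes",s,ce,plane(c,*ce,.024))
q=cv2.boxPoints(cv2.minAreaRect(cv2.findContours(m.astype(np.uint8),0,2)[0][0])); print([plane(c,*p,.024)[:2].round(4) for p in q])
# white head
m,s,ce=big((hsv[...,2]>200)&(hsv[...,1]<40)&roi); print("white",s,ce,plane(c,*ce,.09))
m,s,ce=big(cv2.inRange(hsv,(70,60,40),(95,255,200)).astype(bool)&roi); print("tin",s,ce,plane(c,*ce,.037))
# foot grey
hs=(hsv[...,1]<45)&roi; r2=np.zeros_like(roi); r2[165:215,215:262]=1
m,s,ce=big(hs&r2&(hsv[...,2]<160)); print("foot",s,ce)
cn=max(cv2.findContours(m.astype(np.uint8),0,2)[0],key=cv2.contourArea); e=cv2.fitEllipse(cv2.convexHull(cn)); print(e,plane(c,*e[0],.016))
cr=im[165:250,185:300]; cv2.imwrite("pics/crop1.png",cv2.resize(cr[:,:,::-1],None,fx=6.9,fy=6.9,interpolation=cv2.INTER_CUBIC))
print("scale m/px",np.linalg.norm(plane(c,240,190,.1)-plane(c,241,190,.1)))
for u,v in((122,222),(310,222),(237,178)): print(u,v,plane(c,u,v,0),plane(c,u,v,.126))
```

```text
notes [186 190  22  23 472] [196.47457627 200.59745763] [0.49077681 0.2200946  0.024     ]
[array([0.5278, 0.2565]), array([0.5272, 0.1838]), array([0.4511, 0.1837]), array([0.4517, 0.2561])]Traceback (most recent call last):
  File "<stdin>", line 11, in <module>
  File "<stdin>", line 5, in big
    return _wrapfunc(a, 'argmax', axis=axis, out=out, **kwds)
    return bound(*args, **kwds)
ValueError: attempt to get argmax of an empty sequence
```

Run:
```python
from h import *
c=optics.camera("top"); im=c["img"]
hsv=cv2.cvtColor(im,cv2.COLOR_RGB2HSV)
def big(m):
    n,l,s,ce=cv2.connectedComponentsWithStats(m.astype(np.uint8)); i=1+np.argmax(s[1:,4]); return l==i,s[i],ce[i]
roi=np.zeros(im.shape[:2],bool); roi[140:250,120:320]=1
r2=np.zeros_like(roi); r2[220:245,230:260]=1
m,s,ce=big((hsv[...,2]>150)&(hsv[...,1]<50)&r2); print("white",s,ce,plane(c,*ce,.085))
m,s,ce=big(cv2.inRange(hsv,(65,50,30),(95,255,220)).astype(bool)&roi); print("tin",s,ce,plane(c,*ce,.037))
r2=np.zeros_like(roi); r2[165:215,215:262]=1
m,s,ce=big((hsv[...,1]<45)&r2&(hsv[...,2]<160)); print("foot",s,ce)
cn=max(cv2.findContours(m.astype(np.uint8),0,2)[0],key=cv2.contourArea); e=cv2.fitEllipse(cv2.convexHull(cn)); print(e,plane(c,*e[0],.016))
cr=im[165:250,185:300]; cv2.imwrite("pics/crop1.png",cv2.resize(cr[:,:,::-1],None,fx=6.9,fy=6.9,interpolation=cv2.INTER_CUBIC))
print("m/px",np.linalg.norm(plane(c,240,190,.1)-plane(c,241,190,.1)))
for u,v in((122,222),(310,222)): print(u,v,plane(c,u,v,0))
d=optics.camera("side")
cr=d["img"][180:270,200:320]; cv2.imwrite("pics/crop2.png",cv2.resize(cr[:,:,::-1],None,fx=6.6,fy=6.6,interpolation=cv2.INTER_CUBIC))
```

```text
white [242 220   9  18  71] [246.35211268 229.1971831 ] [0.39234199 0.04792167 0.085     ]
tin [262 167  31  22 465] [278.47956989 177.63225806] [ 0.56683633 -0.06357229  0.037     ]
foot [222 173  35  42 958] [238.82463466 190.57620042]
((238.92823791503906, 192.85174560546875), (33.86927032470703, 41.71525192260742), 178.84054565429688) [0.51690039 0.07360525 0.016     ]
m/px 0.00326149041349441
122 222 [0.41876324 0.48602275 0.        ]
310 222 [ 0.41276271 -0.17550627  0.        ]
```

View pics/crop1.png

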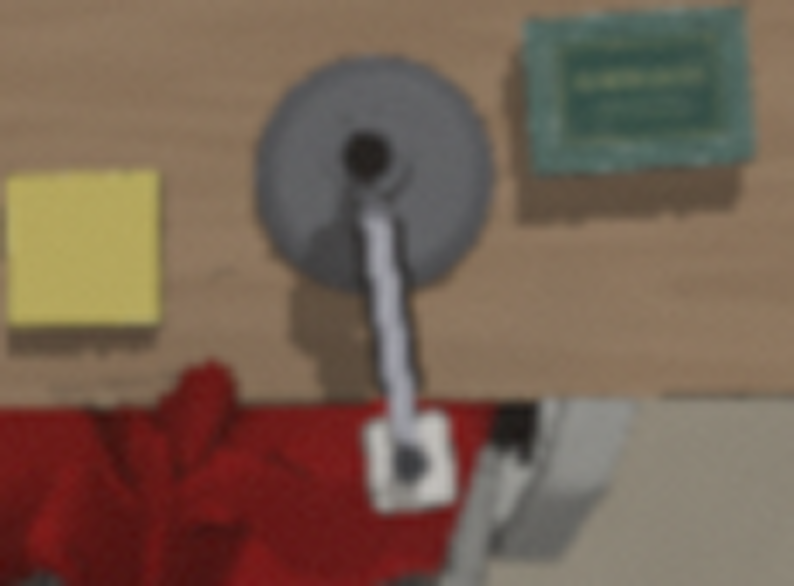

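View pics/crop2.png

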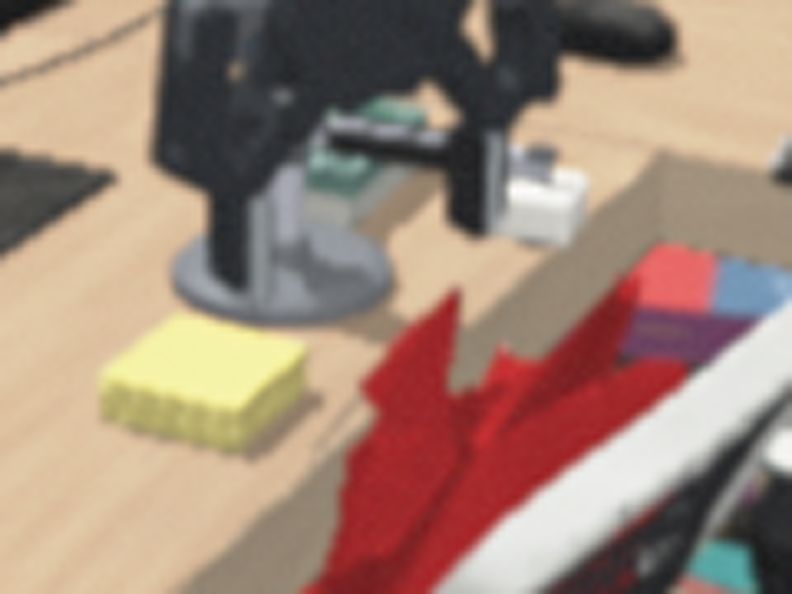

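The crop shows the button at (367,156), foot centre at (374,173), head at (411,461), notes centred at (84,248) and the strips on both sides of the bar. In the side crop, red cloth on a chair rises near the notes' front. I'll turn these into world points.

Run:
```python
from h import *
c=optics.camera("top"); im=c["img"]; d=optics.camera("side")
P=lambda x,y,z: plane(c,185+(x+.5)/6.9-.5,165+(y+.5)/6.9-.5,z)
foot=P(374,173.5,.016);sh=P(367,156,.126);hd=P(411,461,.083);nt=P(84,248,.024)
for n,p in(("foot",foot),("shut",sh),("head",hd),("notes",nt),("armfar",P(402,425,.098)),("arm near",P(376,225,.098)),("cloth tip",P(210,365,.05)),("cloth tip",P(210,365,.0))): print(n,p.round(4))
ax=(foot+sh)[:2]/2
print("axis",ax)
for n,p in(("head",hd),("notes",nt)):
    v=p[:2]-ax; print(n,np.hypot(*v),np.degrees(np.arctan2(v[1],v[0])))
# side-view: cloth tips, notes corner check, head
S=lambda x,y:(200+(x+.5)/6.6-.5,180+(y+.5)/6.6-.5)
def tri(a,b):
    o1,d1=ray(c,*a);o2,d2=ray(d,*b); k=np.linalg.lstsq(np.c_[d1,-d2],o2-o1,rcond=None)[0]
    return ((o1+k[0]*d1+o2+k[1]*d2)/2).round(4), np.linalg.norm(o1+k[0]*d1-o2-k[1]*d2).round(4)
T=lambda x,y:(185+(x+.5)/6.9-.5,165+(y+.5)/6.9-.5)
print("cloth",tri(T(212,362),S(458,292)))
print("notes top ctr side",plane(d,*S(203,355),.024))
print("pred button side",(proj(d,[*ax,.126])-[200,180])*6.6,"head side",(proj(d,[hd[0],hd[1],.065])-[200,180])*6.6)
```

```text
foot [0.5279 0.0741 0.016 ]
shut [0.5274 0.0738 0.126 ]
head [0.3852 0.0553 0.083 ]
notes [0.4911 0.2192 0.024 ]
armfar [0.4026 0.0591 0.098 ]
arm near [0.497  0.0707 0.098 ]
cloth tip [0.4319 0.1538 0.05  ]
cloth tip [0.4322 0.1585 0.    ]
axis [0.52760465 0.07395481]
head 0.1436110202719667 -172.52455252811396
notes 0.14973071805357482 104.12853640373929
cloth (array([0.4136, 0.1443, 0.049 ]), np.float64(0.0431))
notes top ctr side [0.49454475 0.21752916 0.024     ]
pred button side [[282.58378644  62.23694482]] head side [[536.27003106 206.5412957 ]]
```

```bash
cat >> h.py <<'E'
from scipy.spatial.transform import Rotation as Ro
AX=np.array([.5277,.0740])
def rel(x,y,z,yaw,s=None):
    "row for tool at x,y,z pointing down with tool y at yaw deg"
    s=s or ctrl.sense(); R=Ro.from_quat(s["eef_rot"])
    a=np.radians(yaw); ty=np.array([np.cos(a),np.sin(a),0]); tz=np.array([0,0,-1.]); 
    T=Ro.from_matrix(np.c_[np.cross(ty,tz),ty,tz])
    return np.r_[R.inv().apply(np.array([x,y,z])-s["tool_pos"])*1e3,(R.inv()*T).as_rotvec(degrees=True)].round(1)
def push(th,r,off):
    a=np.radians(th); u=np.array([np.cos(a),np.sin(a)]); t=np.array([u[1],-u[0]])
    return AX+r*u-off*t
E
python3 - <<'E'
from h import *
print(rel(.45,.5,.23,63.5)); x,y=push(187.5,.08,.05); print(x,y); print(rel(x,y,.2,7.5)); print(rel(.47,.30,.22,35))
E
```

```text
[-179.5   73.4    9.2   -0.    -0.    -0. ]
0.45491072070109767 0.013985661553705356
[-400.8 -359.3   39.3   -0.     0.    56. ]
[-286.6  -96.7   19.2   -0.     0.    28.5]
```

```bash
python3 -m crank '-45 18 0 0 0 0 0; -90 36 0 0 0 0 0; -135 54 0 0 0 0 0; -180 73 0 0 0 0 0; -215 15 0 0 0 7 0; -250 -40 0 0 0 14 0; -287 -97 0 0 0 21 0; -310 -140 0 0 0 28 0; -330 -185 0 0 0 35 0; -350 -230 0 0 0 42 0; -370 -275 0 0 0 49 0; -385 -320 0 0 0 56 0; -401 -359 20 0 0 56 0; -401 -359 39 0 0 56 0; -401 -359 39 0 0 56 0; -401 -359 39 0 0 56 0'
python3 - <<'E'
from h import *
print(ctrl.sense()["tool_pos"]); x,y=push(187.5,.08,.05); print(rel(x,y,.09,7.5))
E
```

```text
time_s: 1.95
tool_pos: [0.4552, 0.0139, 0.2002]
eef_rot: [0.66, 0.751, -0.0, -0.0]
contact_force: [-0.1, 1.5, 0.7]
gripper_width: -0.005
grasp_force: 0.0
[0.45518887 0.01394585 0.20017189]
[ 1.000e-01 -2.000e-01  1.102e+02 -0.000e+00 -0.000e+00 -1.000e-01]
```

```bash
python3 -m crank '0 0 30 0 0 0 0; 0 0 60 0 0 0 0; 0 0 85 0 0 0 0; 0 0 100 0 0 0 0; 0 0 110 0 0 0 0; 0 0 110 0 0 0 0'
python3 - <<'E'
from h import *
print(ctrl.sense()["tool_pos"],ctrl.sense()["contact_force"])
a=optics.camera("top")["img"][160:250,180:300]; b=optics.camera("side")["img"][150:270,200:360]
b=cv2.resize(b,None,fx=3.75,fy=3.75,interpolation=2); cv2.imwrite("pics/s3.png",b[:,:,::-1])
# direct both in one picture
a=cv2.resize(a,(400,300),interpolation=2); b=cv2.resize(b,(400,300)); cv2.imwrite("pics/p3.png",np.hstack([a,b])[:,:,::-1])
E
```

```text
time_s: 2.55
tool_pos: [0.4552, 0.0151, 0.0898]
eef_rot: [0.659, 0.752, -0.0, -0.0]
contact_force: [0.7, 0.0, 0.1]
gripper_width: -0.002
grasp_force: 0.0
[0.45522291 0.01512395 0.08984106] [0.73437796 0.02651457 0.05471214]
```

View pics/s3.png

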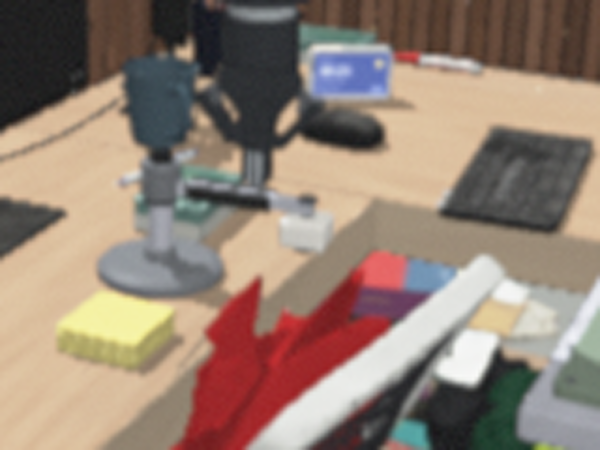

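The side picture shows the finger just behind the strip, clear of the arm, with the head at (305,230) still at rest. Now I'll compute the push arc.

Run:
```python
from h import *
s=ctrl.sense()
for o in(.04,.03,.024): print(rel(*push(187.5,.08,o),.09,7.5,s)[[0,1,2,5]])
for th in np.arange(186,134,-3.5): print(th,rel(*push(th,.08,.022),.09,th-180,s)[[0,1,2,5]])
```

```text
[ 9.4 -0.8  0.9  0. ]
[19.4 -0.8  0.9  0. ]
[25.4 -0.8  0.9  0. ]
186.0 [29.5 -1.3  0.9  1.5]
182.5 [34.4 -2.4  0.9  5. ]
179.0 [39.4 -3.1  0.9  8.5]
175.5 [44.5 -3.6  0.9 12. ]
172.0 [49.5 -3.7  0.9 15.5]
168.5 [54.6 -3.6  0.9 19. ]
165.0 [59.6 -3.1  0.9 22.5]
161.5 [64.6 -2.3  0.9 26. ]
158.0 [69.6 -1.2  0.9 29.5]
154.5 [74.5  0.2  0.9 33. ]
151.0 [79.3  1.9  0.9 36.5]
147.5 [83.9  3.8  0.9 40. ]
144.0 [88.5  6.1  0.9 43.5]
140.5 [92.9  8.6  0.9 47. ]
137.0 [97.1 11.4  0.9 50.5]
```

```bash
python3 -m crank '9 -1 0 0 0 0 0; 19 -1 0 0 0 0 0; 25 -1 0 0 0 0 0; 27 -1 0 0 0 0.5 0; 29.5 -1 0 0 0 1.5 0; 34.5 -2.4 0 0 0 5 0; 39.5 -3 0 0 0 8.5 0; 44.5 -3.6 0 0 0 12 0; 49.5 -3.7 0 0 0 15.5 0; 54.5 -3.6 0 0 0 19 0; 57 -3.4 0 0 0 21 0'
python3 - <<'E'
from h import *
s=ctrl.sense(); print(s["tool_pos"],s["contact_force"])
c=optics.camera("top"); b=cv2.resize(optics.camera("side")["img"][150:270,200:360],(400,300),interpolation=2)
a=cv2.resize(c["img"][160:250,180:300],(400,300),interpolation=2); cv2.imwrite("pics/p4.png",np.hstack([a,b])[:,:,::-1])
E
```

```text
time_s: 3.75
tool_pos: [0.4443, 0.0705, 0.0903]
eef_rot: [0.786, 0.618, -0.0, -0.0]
contact_force: [-1.2, -1.5, 0.8]
gripper_width: 0.004
grasp_force: 0.6
[0.44430061 0.07046207 0.09029918] [-1.16572362 -1.4881388   0.81297632]
```

View pics/p4.png

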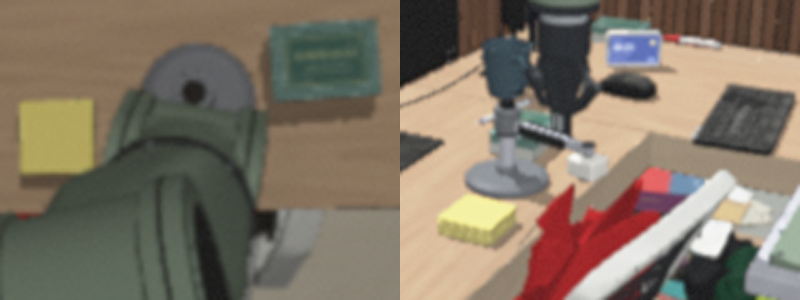

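The side view shows the head swinging (now at (587,165) in the picture) with the finger behind the strip. The top view is hidden by the robot. I'll continue the arc.

Run:
```python
from h import *
s=ctrl.sense()
for th in np.arange(163,109,-3.5): print(th,rel(*push(th,.08,.022),.09,th-180,s)[[0,1,2,5]])
```

```text
163.0 [ 5.8 -1.   0.3  3.5]
159.5 [10.8 -1.9  0.3  7. ]
156.0 [15.8 -2.5  0.3 10.5]
152.5 [20.9 -2.8  0.3 14. ]
149.0 [25.9 -2.8  0.3 17.5]
145.5 [31.  -2.4  0.3 21. ]
142.0 [36.  -1.8  0.3 24.5]
138.5 [41.  -0.8  0.3 28. ]
135.0 [45.9  0.4  0.3 31.5]
131.5 [50.7  2.   0.3 35. ]
128.0 [55.5  3.8  0.3 38.5]
124.5 [60.1  5.9  0.3 42. ]
121.0 [64.5  8.3  0.3 45.5]
117.5 [68.8 11.   0.3 49. ]
114.0 [73.  13.9  0.3 52.5]
110.5 [76.9 17.1  0.3 56. ]
```

```bash
python3 -m crank '6 -1 0 0 0 3.5 0; 11 -2 0 0 0 7 0; 16 -2.5 0 0 0 10.5 0; 21 -2.8 0 0 0 14 0; 26 -2.8 0 0 0 17.5 0; 31 -2.4 0 0 0 21 0; 36 -1.8 0 0 0 24.5 0; 41 -0.8 0 0 0 28 0' ; python3 -m crank '0 0 0 0 0 0 0'
python3 - <<'E'
from h import *
s=ctrl.sense(); print(s["tool_pos"],s["contact_force"])
for th in np.arange(135,105,-3): print(th,rel(*push(th,.08,.022),.09,th-180,s)[[0,1,2,5]])
d=optics.camera("side"); im=d["img"][150:270,200:360]
cv2.imwrite("pics/s5.png",cv2.resize(im,(640,480),interpolation=2)[:,:,::-1])
E
```

```text
time_s: 4.65
tool_pos: [0.4531, 0.1102, 0.0903]
eef_rot: [0.912, 0.41, -0.0, -0.0]
contact_force: [-1.0, -0.5, 0.5]
gripper_width: -0.001
grasp_force: 0.7
time_s: 4.75
tool_pos: [0.4534, 0.1106, 0.0902]
eef_rot: [0.912, 0.411, 0.0, 0.0]
contact_force: [0.2, 0.8, 1.0]
gripper_width: 0.003
grasp_force: 0.0
[0.45341677 0.11060692 0.09021858] [0.16454334 0.81329201 1.01345453]
135 [ 4.7 -1.3  0.2  3.5]
132 [ 9.  -2.1  0.2  6.5]
129 [13.3 -2.6  0.2  9.5]
126 [17.6 -3.   0.2 12.5]
123 [22.  -3.1  0.2 15.5]
120 [26.3 -3.   0.2 18.5]
117 [30.7 -2.6  0.2 21.5]
114 [35.  -2.   0.2 24.5]
111 [39.2 -1.2  0.2 27.5]
108 [43.5 -0.2  0.2 30.5]
```

View pics/s5.png

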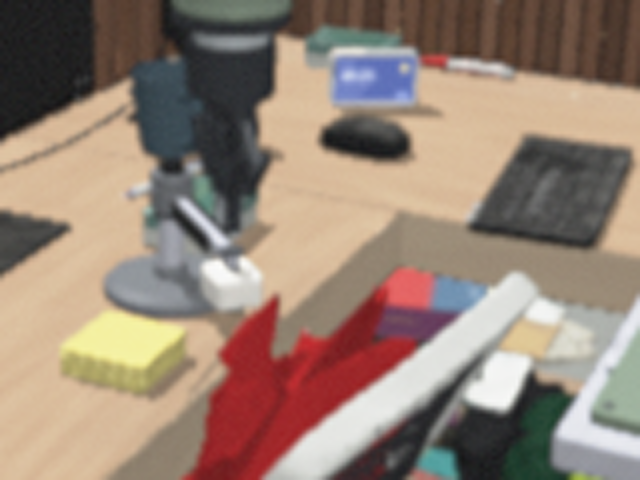

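The head at (232,283) is past the cloth tip at (272,300) and closing on the notes at (125,350). I'll push on to about 111°.

```bash
python3 -m crank '5 -1.3 0 0 0 3.5 0; 9 -2 0 0 0 6.5 0; 13 -2.6 0 0 0 9.5 0; 17.5 -3 0 0 0 12.5 0; 22 -3 0 0 0 15.5 0; 26 -3 0 0 0 18.5 0; 30 -2.6 0 0 0 21.5 0; 33 -2.2 0 0 0 23.5 0; 36 -1.8 0 0 0 25.5 0; 38 -1.4 0 0 0 27 0; 38 -1.4 0 0 0 27 0'
python3 - <<'E'
from h import *
s=ctrl.sense(); print(s["tool_pos"],s["contact_force"])
d=optics.camera("side"); im=d["img"][170:260,200:320]
cv2.imwrite("pics/s6.png",cv2.resize(im,(800,600),interpolation=2)[:,:,::-1])
for th in (110,108,106,105,104,103): print(th,rel(*push(th,.08,.022),.09,th-180,s)[[0,1,2,5]])
for th in (112,110,108,106,104,102):
  u=np.array([np.cos(np.radians(th)),np.sin(np.radians(th))]); print(th,((proj(d,[[*(AX+.14*u),.098],[*(AX+.145*u),.048],[*(AX+.145*u),.081]])-[200,170]+.5)*6.667-.5).round(0).tolist())
E
```

```text
time_s: 5.9
tool_pos: [0.4776, 0.1397, 0.0902]
eef_rot: [0.983, 0.186, 0.0, 0.0]
contact_force: [0.1, -0.4, -0.3]
gripper_width: 0.002
grasp_force: 0.0
[0.47761898 0.13966965 0.09024453] [ 0.11481481 -0.44530228 -0.27250388]
110 [ 2.6 -1.1  0.2  1.5]
108 [ 5.5 -1.7  0.2  3.5]
106 [ 8.3 -2.3  0.2  5.5]
105 [ 9.7 -2.5  0.2  6.5]
104 [11.2 -2.7  0.2  7.5]
103 [12.6 -2.9  0.2  8.5]
112 [[253.0, 285.0], [252.0, 383.0], [252.0, 321.0]]
110 [[243.0, 284.0], [241.0, 382.0], [241.0, 321.0]]
108 [[233.0, 284.0], [231.0, 382.0], [231.0, 320.0]]
106 [[223.0, 283.0], [221.0, 381.0], [221.0, 319.0]]
104 [[214.0, 282.0], [211.0, 380.0], [211.0, 318.0]]
102 [[204.0, 281.0], [201.0, 378.0], [201.0, 317.0]]
```

View pics/s6.png

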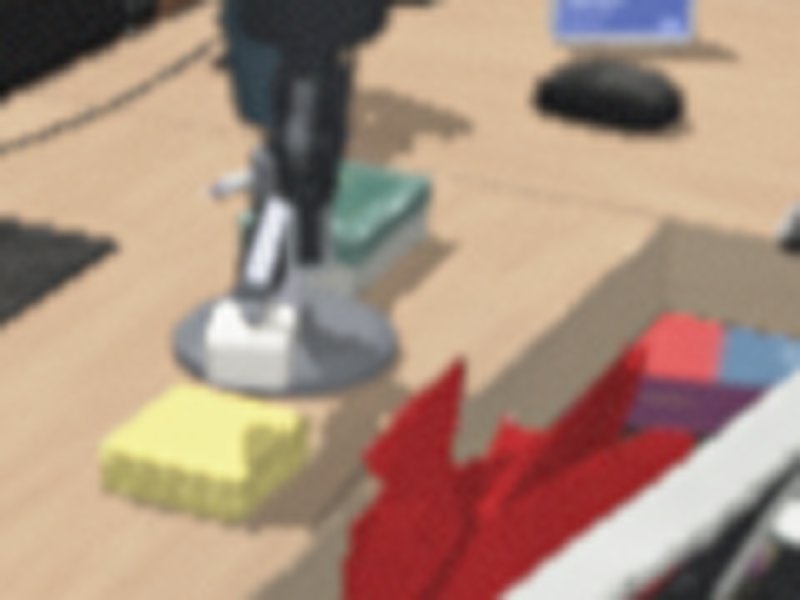

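Head at (251,345) matches about 112° and is clear of everything. I'll push to about 106°, back off, and measure from above before the last nudge.

```bash
python3 -m crank '2.5 -1 0 0 0 1.5 0; 5.5 -1.7 0 0 0 3.5 0; 7 -2 0 0 0 4.5 0; 8.3 -2.3 0 0 0 5.5 0; 8.3 -2.3 0 0 0 5.5 0; 4 -2.3 0 0 0 5.5 0; -5 -2.3 0 0 0 5.5 0; -20 -2.3 0 0 0 5.5 0; -20 -2.3 -40 0 0 5.5 0; -20 -2.3 -85 0 0 5.5 0; -20 -2.3 -130 0 0 5.5 0'
python3 - <<'E'
from h import *
print(rel(.30,-.15,.26,-40)); print(rel(.38,-.12,.25,-40)); print(ctrl.sense()["tool_pos"])
E
```

```text
time_s: 7.05
tool_pos: [0.4572, 0.1341, 0.2219]
eef_rot: [0.99, 0.139, -0.0, 0.0]
contact_force: [1.0, 1.8, 0.2]
gripper_width: -0.002
grasp_force: 0.0
[-2.293e+02  2.299e+02 -3.780e+01  0.000e+00  1.000e-01 -3.400e+01]
[-1.441e+02  2.230e+02 -2.790e+01  0.000e+00  1.000e-01 -3.400e+01]
[0.45722754 0.13406896 0.22191283]
```

```bash
python3 -m crank '-25 37 -20 0 0 0 0; -48 74 -28 0 0 0 0; -72 112 -28 0 0 0 0; -96 149 -28 0 0 0 0; -120 186 -28 0 0 0 0; -144 223 -28 0 0 0 0; -144 223 -28 0 0 0 0'
python3 - <<'E'
from h import *
c=optics.camera("top"); im=c["img"]; cr=im[165:250,175:290]
cv2.imwrite("pics/t7.png",cv2.resize(cr[:,:,::-1],None,fx=6.9,fy=6.9,interpolation=cv2.INTER_CUBIC))
for th in (108,106,104,102):
  u=np.array([np.cos(np.radians(th)),np.sin(np.radians(th))]); print(th,((proj(c,[[*(AX+.145*u),.081],[*(AX+.05*u),.098],[*(AX+.115*u),.098]])-[175,165]+.5)*6.9-.5).round(0).tolist())
E
```

```text
time_s: 7.75
tool_pos: [0.3789, -0.1243, 0.2488]
eef_rot: [0.991, 0.135, 0.0, 0.001]
contact_force: [-0.4, -0.0, -0.4]
gripper_width: -0.002
grasp_force: 0.0
108 [[151.0, 259.0], [337.0, 194.0], [207.0, 237.0]]
106 [[148.0, 249.0], [336.0, 190.0], [204.0, 229.0]]
104 [[145.0, 239.0], [335.0, 187.0], [202.0, 221.0]]
102 [[143.0, 228.0], [334.0, 183.0], [200.0, 213.0]]
```

View pics/t7.png

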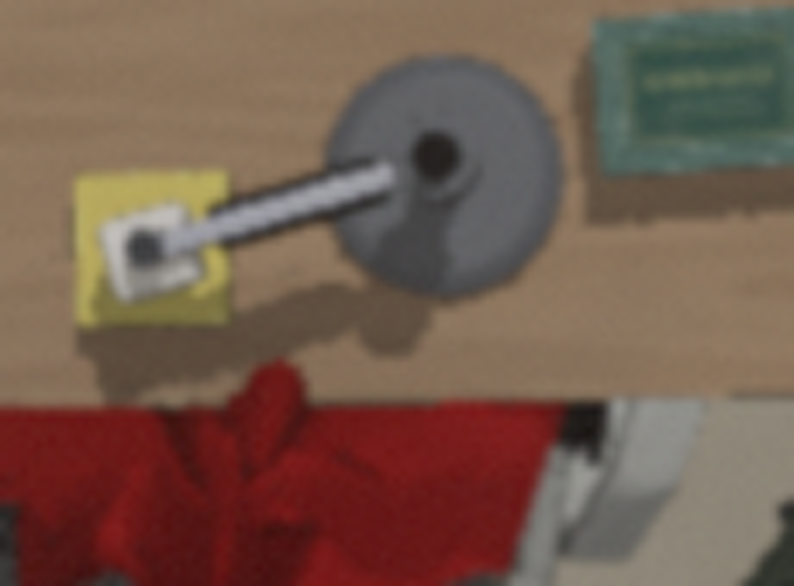

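The head (centre about (154,251)) stands over the notes (centre (152,248)), with the post top at (147,247). I'll turn these into angles.

Run:
```python
from h import *
c=optics.camera("top"); im=c["img"].astype(float)
P=lambda x,y,z: plane(c,175+(x+.5)/6.9-.5,165+(y+.5)/6.9-.5,z)
an=lambda p:(np.degrees(np.arctan2(*(p[:2]-AX)[::-1])).round(2),(np.hypot(*(p[:2]-AX))*1e3).round(1))
for n,p in(("head",P(154,251,.081)),("post",P(147,247,.105)),("bar far",P(190,236,.098)),("bar near",P(388,176,.098)),("notes",P(152.5,248.5,.024)),("btn",P(436,156,.126)),("foot",P(445,175,.016))): print(n,p.round(4),an(p))
a,b=P(190,236,.098),P(388,176,.098); print("bar dir",np.degrees(np.arctan2(*(a-b)[:2][::-1])))
hsv=cv2.cvtColor(c["img"],cv2.COLOR_RGB2HSV)
# bar: bright bluish-grey pixels between
m=np.zeros((384,512),bool); m[186:203,203:232]=1
g=(hsv[...,2]>140)&(hsv[...,1]<45)&m; v,u=np.nonzero(g)
q=np.array([plane(c,x,y,.098)[:2] for x,y in zip(u,v)]); l=cv2.fitLine(q.astype(np.float32),cv2.DIST_HUBER,0,.001,.001).ravel(); print(len(u),l,np.degrees(np.arctan2(l[1],l[0])))
d=(AX-l[2:])@np.array([-l[1],l[0]]); print("axis offset from bar line mm",d*1e3, an(q.mean(0)))
# notes from first picture
t=np.load("pics/top.npy"); h=cv2.cvtColor(t,cv2.COLOR_RGB2HSV); w=np.clip((t[...,0].astype(float)-t[...,2]-45)/50,0,1); 
mm=np.zeros((384,512)); mm[183:219,180:217]=1; w*=mm; yy,xx=np.mgrid[:384,:512]; ce=(w*xx).sum()/w.sum(),(w*yy).sum()/w.sum(); p=plane(c,*ce,.024); print(ce,p,an(p))
```

```text
head [0.4867 0.2106 0.081 ] (np.float64(106.71), np.float64(142.6))
post [0.4874 0.2105 0.105 ] (np.float64(106.45), np.float64(142.3))
bar far [0.4928 0.1912 0.098 ] (np.float64(106.59), np.float64(122.3))
bar near [0.5204 0.0976 0.098 ] (np.float64(107.15), np.float64(24.6))
notes [0.4908 0.2194 0.024 ] (np.float64(104.24), np.float64(150.0))
btn [0.5274 0.0738 0.126 ] (np.float64(-154.76), np.float64(0.4))
foot [0.5271 0.0731 0.016 ] (np.float64(-123.35), np.float64(1.1))
bar dir 106.44491422924884
78 [ 0.28448132 -0.9586816   0.5074514   0.14353938] -73.47215
axis offset from bar line mm -0.37071006213070395 (np.float64(106.23), np.float64(72.4))
(np.float64(196.75547064953108), np.float64(200.25499925569395)) [0.49195238 0.21912693 0.024     ] (np.float64(103.84), np.float64(149.5))
```

Run:
```python
from h import *
s=ctrl.sense(); print(s["tool_pos"]); f=lambda th,o,z: print(th,o,rel(*push(th,.08,o),z,th-180,s)[[0,1,2,5]])
f(105,.045,.22); f(105,.045,.09); f(105,.03,.09); f(104.5,.022,.09); f(103.5,.022,.09)
```

```text
[ 0.38047644 -0.12001205  0.24837832]
105 0.045 [ 150.9 -227.    28.5    0.9]
105 0.045 [ 150.8 -227.   158.5    0.9]
105 0.03 [ 165.8 -226.7  158.5    0.9]
104.5 0.022 [ 174.5 -226.8  158.5    1.4]
103.5 0.022 [ 176.  -227.1  158.5    2.4]
```

```bash
python3 -m crank '25 -38 5 0 0 0 0; 50 -76 10 0 0 0 0; 75 -114 15 0 0 0 0; 100 -152 20 0 0 0 0; 125 -190 25 0 0 1 0; 147 -227 28 0 0 1 0; 147 -227 28 0 0 1 0; 147 -227 70 0 0 1 0; 147 -227 115 0 0 1 0; 147 -227 145 0 0 1 0; 147 -227 158 0 0 1 0; 147 -227 158 0 0 1 0'
python3 - <<'E'
from h import *
s=ctrl.sense(); print(s["tool_pos"]); f=lambda th,o,z: print(th,o,rel(*push(th,.08,o),z,th-180,s)[[0,1,2,5]])
f(105,.03,.09); f(104.5,.022,.09); f(103.5,.022,.09)
E
```

```text
time_s: 9.05
tool_pos: [0.4586, 0.1398, 0.0889]
eef_rot: [0.991, 0.131, -0.001, 0.0]
contact_force: [0.1, -0.2, 0.5]
gripper_width: -0.001
grasp_force: 0.0
[0.45859816 0.13975446 0.08892242]
105 0.03 [19.7  1.4 -1.1  0.1]
104.5 0.022 [28.4  1.2 -1.2  0.6]
103.5 0.022 [29.8  0.9 -1.2  1.6]
```

```bash
python3 -m crank '10 1 0 0 0 0 0; 18 1 0 0 0 0 0; 22 1 0 0 0 0 0; 25 1 0 0 0 1 0; 27 1 0 0 0 1.5 0; 28.5 1 0 0 0 1.5 0; 29.8 1 0 0 0 1.5 0; 29.8 1 0 0 0 1.5 0; 29.8 1 0 0 0 1.5 0'
python3 - <<'E'
from h import *
s=ctrl.sense(); print(s["tool_pos"],push(103.5,.08,.022), rel(*push(103.5,.08,.022),.09,-76.5,s))
E
python3 -m crank '-4 0 0 0 0 0 0; -14 0 0 0 0 0 0; -28 0 0 0 0 0 0; -28 0 -45 0 0 0 0; -28 0 -90 0 0 0 0; -28 0 -130 0 0 0 0; -50 37 -150 0 0 0 0; -70 74 -158 0 0 0 0; -94 112 -158 0 0 0 0; -120 149 -158 0 0 0 0; -145 186 -158 0 0 0 0; -170 223 -158 0 0 0 0; -170 223 -158 0 0 0 0'
cat > m.py <<'E'
from h import *
c=optics.camera("top"); hsv=cv2.cvtColor(c["img"],cv2.COLOR_RGB2HSV)
cv2.imwrite("pics/t8.png",cv2.resize(c["img"][165:250,175:290][:,:,::-1],None,fx=6.9,fy=6.9,interpolation=cv2.INTER_CUBIC))
an=lambda p:(np.degrees(np.arctan2(*(p[:2]-AX)[::-1])).round(2),(np.hypot(*(p[:2]-AX))*1e3).round(1))
m=np.zeros((384,512),bool); m[183:203,203:232]=1
g=(hsv[...,2]>140)&(hsv[...,1]<45)&m; v,u=np.nonzero(g)
q=np.array([plane(c,x,y,.098)[:2] for x,y in zip(u,v)]); l=cv2.fitLine(q.astype(np.float32),cv2.DIST_HUBER,0,.001,.001).ravel(); print(len(u),np.degrees(np.arctan2(l[1],l[0])),an(q.mean(0)))
E
python3 m.py
```

```text
time_s: 9.95
tool_pos: [0.4888, 0.1458, 0.0903]
eef_rot: [0.993, 0.117, 0.0, 0.0]
contact_force: [0.2, 0.7, 0.4]
gripper_width: -0.002
grasp_force: 0.0
[0.48882664 0.14583595 0.09030423] [0.48763223 0.1466538 ] [-1.  -1.1  0.3  0.  -0.  -0. ]
time_s: 11.25
tool_pos: [0.3733, -0.1152, 0.2489]
eef_rot: [0.994, 0.113, 0.0, 0.001]
contact_force: [0.1, 1.2, 0.5]
gripper_width: -0.003
grasp_force: 0.0
82 -77.004166 (np.float64(103.07), np.float64(70.6))
```

View pics/t8.png

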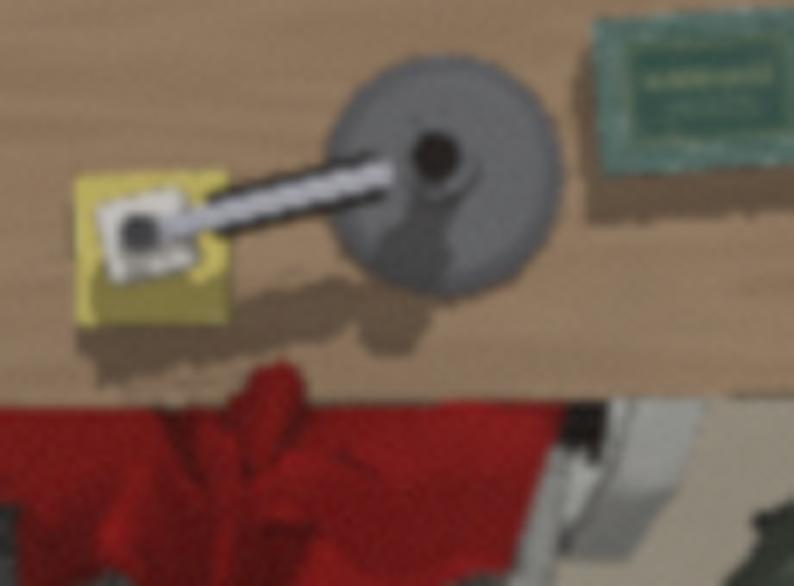

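The head is now over the notes: head centre is (147,236), post top (139,233), arm at about 103.4° against a target of about 103.8°. That is within about 1 mm at the lens. Next I'll plan the press, including clearance from the shelf.

Run:
```python
from h import *
c=optics.camera("top"); s=ctrl.sense(); print("shelf edge",plane(c,240,139,.47), plane(c,240,139,.80))
for x,y,z in((.45,0,.24),(.5277,.074,.17),(.5277,.074,.136)): print(rel(x,y,z,-40,s))
```

```text
shelf edge [0.60987338 0.05647242 0.47      ] [0.53902727 0.04750057 0.8       ]
[ 98.6 -90.7   8.5  -0.   -0.  -36.6]
[ 191.3 -144.8   78.5   -0.    -0.   -36.6]
[ 191.3 -144.8  112.5   -0.    -0.   -36.6]
```

```bash
python3 -m crank '33 -30 5 0 0 0 0; 66 -60 8 0 0 0 0; 99 -91 8 0 0 0 0; 130 -109 20 0 0 0 0; 160 -127 40 0 0 0 0; 180 -138 60 0 0 0 0; 191.3 -144.8 78 0 0 0 0; 191.3 -144.8 98 0 0 0 0; 191.3 -144.8 98 0 0 0 0; 191.3 -144.8 98 0 0 0 0'
python3 - <<'E'
from h import *
s=ctrl.sense(); print(s["tool_pos"],rel(*AX,.13,-77,s))
d=optics.camera("side"); im=d["img"][60:240,150:390]
cv2.imwrite("pics/s9.png",cv2.resize(im,(800,600),interpolation=2)[:,:,::-1])
E
```

```text
time_s: 12.35
tool_pos: [0.5275, 0.0755, 0.1507]
eef_rot: [0.993, 0.118, -0.0, 0.0]
contact_force: [1.0, 0.3, 0.7]
gripper_width: 0.001
grasp_force: 0.0
[0.52746472 0.07549241 0.15068036] [-0.1  1.5 20.7  0.   0.   0.5]
```

View pics/s9.png

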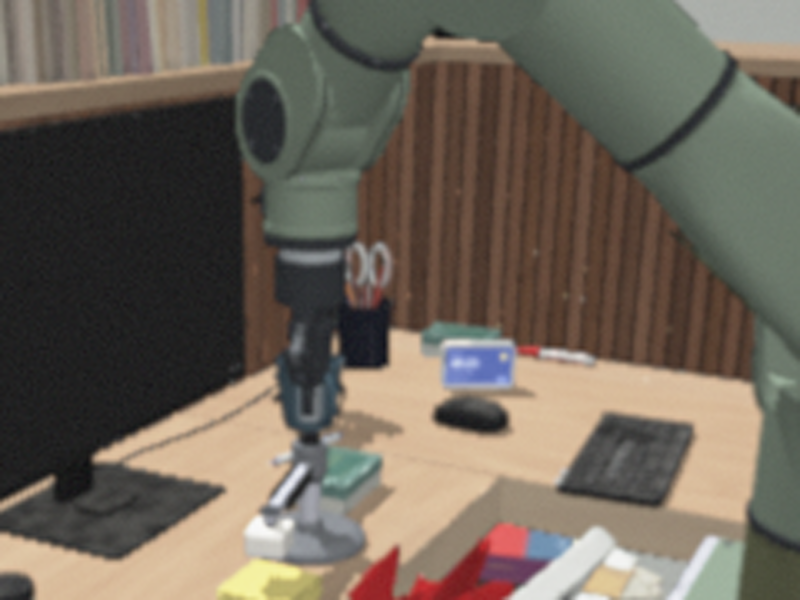

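The finger stands right over the button (at about (310,437)), and the wrist is clear of the shelf. Now I'll press slowly.

```bash
python3 -m crank '0 1.5 5 0 0 0 0; 0 1.5 10 0 0 0 0; 0 1.5 14 0 0 0 0; 0 1.5 17 0 0 0 0; 0 1.5 19 0 0 0 0; 0 1.5 21 0 0 0 0; 0 1.5 21 0 0 0 0; 0 1.5 21 0 0 0 0'
```

```text
time_s: 13.2
tool_pos: [0.528, 0.0734, 0.1294]
eef_rot: [0.993, 0.117, -0.0, 0.0]
contact_force: [-1.1, -0.1, 3.5]
gripper_width: 0.003
grasp_force: 1.6
```

```bash
python3 -m crank '0 0 1 0 0 0 0; 0 0 1.5 0 0 0 0; 0 0 2 0 0 0 0; 0 0 2 0 0 0 0'; python3 -m crank '0 0 0.5 0 0 0 0; 0 0 1 0 0 0 0; 0 0 1 0 0 0 0'
```

```text
time_s: 13.6
tool_pos: [0.5281, 0.0734, 0.1278]
eef_rot: [0.993, 0.117, 0.0, -0.0]
contact_force: [-4.9, 0.8, 16.5]
gripper_width: 0.002
grasp_force: 8.0
time_s: 13.9
tool_pos: [0.5281, 0.0734, 0.1275]
eef_rot: [0.993, 0.117, 0.0, -0.0]
contact_force: [-9.8, 1.0, 32.0]
gripper_width: -0.002
grasp_force: 15.9
```

Force jumped from 3.5 to 32 N within about 2 mm at the expected depth, so the button is on its hard stop. I'll release and park.

```bash
python3 -m crank '0 0 -2 0 0 0 0; 0 0 -8 0 0 0 0; 0 0 -30 0 0 0 0; 0 0 -70 0 0 0 0; -30 20 -95 0 0 0 0; -60 50 -110 0 0 0 0; -90 80 -120 0 0 0 0; -120 110 -120 0 0 0 0; -155 145 -120 0 0 0 0; -190 145 -120 0 0 0 0; -190 145 -120 0 0 0 0'
python3 m.py
```

```text
time_s: 15.0
tool_pos: [0.374, -0.1134, 0.2469]
eef_rot: [0.993, 0.115, -0.0, -0.0]
contact_force: [2.4, 0.7, 0.8]
gripper_width: 0.001
grasp_force: 0.0
82 -77.004166 (np.float64(103.07), np.float64(70.6))
```

View pics/t8.png

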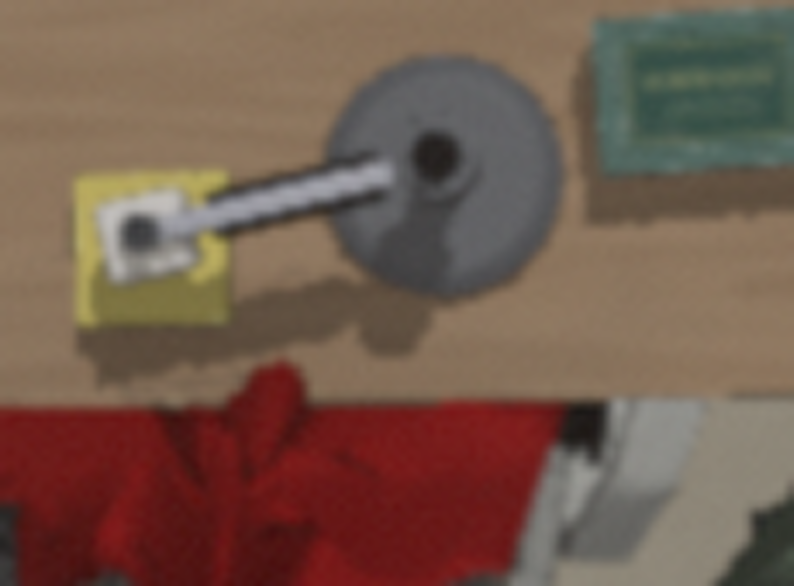

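The picture is unchanged: head at (147,236) over the notes, tin and notes where they were, robot clear of everything. Handing in.

```bash
python3 -c "
from cell import ctrl
print(ctrl.sign_off())"
```

```text
the job is handed in; nothing more can be done
None
```

I pushed the camera arm round until it pointed within about 1° of the middle of the notes (1 to 2 mm sideways at the lens), then pressed the shutter to its stop (32 N at most) and released it; nothing else in the final top view had moved, and I handed the job in at about 15 s.

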